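Seat a plug-in card in the bench test frame

TASK

Fit the wide plug-in card into the bench test frame: swing both ejector levers right back out of the way, lay the card flat in the open loading bay with its contact edge towards the connector, and push it along the guides until it meets the connector. Do not force it home by hand: with the levers still open it should only touch the connector; then swing both levers in until they are fully closed, so that they press the card home and it is fully seated. Leave the narrow card and the other things on the bench where they are.

Things in the scene. Friction and masses are not known exactly. Their poses are not given: they have to be found in the camera images.
- test_frame: Fixed low frame, 174 mm long (own x -70 to +104), 104 wide, 138 at the lever ears. Origin on the bench midway between the two grey guides; z up; +x is the way a card is pushed in. The guides' ledges carry the card's side edges (|y| 38 to 47 mm) 13 mm above the bench. Black edge connector face at x +80, slot 69 mm wide; upright green backplane behind it, 57 mm high.
- bay (a point): Where the card's origin should be when it is laid in the open loading bay: frame x -38, y 0, z 13 mm; frame axes. The bay (frame x -70 to -5) is open above; curbs 18 mm high, inner faces at |y| 53 mm; funnels narrow it to |y| 46.5 mm at frame x +20. From x +22 to +78 upper lips (underside 18, top 22 mm high) cover the card's edges, so lay it short of them.
- touch (a point): Where the card's origin is when its tongue first touches the connector's contacts: frame x +33, y 0, z 13 mm; frame axes. Up to here the card slides freely (about 1 N); beyond, the contacts drag with about 26 N.
- home (a point): Where the card's origin is when the card is fully seated: frame x +41, y 0, z 13 mm, 8 mm past first touch; frame axes. The levers, when closed, press it there.
- lever_left (a joint): Black lever on the frame's +y side (rad): 0 = closed, handle pointing to frame -y across the bay; 1.75 = swung fully back, handle to frame -x and 10 degrees outward. A cam nose 19 mm from the pivot presses the card's panel over the last 0.4 rad. Stays where left. Moves with 1 N at the pad; pressing the card home takes up to 18 N. Clear of the card past 1.45 rad. Starts anywhere from 0 to 1.2.
- lever_left_pivot (a point): Vertical hinge axis of the left lever: frame x -23, y +57 mm, 20 mm above the bench; frame axes. The handle reaches 50 mm from it, 9 mm wide, 20 to 34 mm above the bench.
- lever_left_pad (a point): Middle of the thumb pad at the left handle's end, 44 mm from the pivot, 28.5 mm above the bench; pad 12 by 12 mm, 20 to 37 mm above the bench. Turns with the lever.
- lever_right (a joint): The lever on the frame's -y side, mirror image of the left one (rad): 0 = closed, handle pointing to frame +y across the bay; 1.75 = swung fully back, handle to frame -x and 10 degrees outward. Same forces and ranges.
- lever_right_pivot (a point): Vertical hinge axis of the right lever: frame x -23, y -57 mm, 20 mm above the bench; frame axes.
- lever_right_pad (a point): Middle of the thumb pad of the right lever, as for the left one.
- wide_card: Loose green card, 0.2 kg: board 90 mm wide (y), 3 thick, x -48 to +38, contact tongue 64 wide out to x +48. Aluminium panel 84 wide, 24 high across its rear, outer face x -52. Origin mid-underside, z up. Finned heat sink 42 (x) by 26 (y), top 30.5 mm up, centred x -3, y 0: grip it across the 26 mm. Lies flat on the bench at one of two places, any yaw within 1.5 rad.
- narrow_card: A loose card of the same make that does not fit: only 64 mm wide (tongue 38, panel 58 mm), else the same shape and origin. It lies at the other of the two places, left or right of the frame. To be left alone. (A fixed power supply 160 mm high stands close beyond the left place, a 190 mm high instrument beyond the right one.)
- tape_roll: Loose dark roll of tape lying flat, 57 mm across, 19 mm high; bystander. Origin: middle of its underside.
- solder_reel: Loose reel of solder, 58 mm across, 36 mm high, standing on its flange; bystander. Origin: middle of its underside.

How it is judged:
On the way, in this order (a step that is already met when the one before it is completed fails the run):
1. the wide card lies in the guides and has been pushed up to the connector (from 6 mm short of first touch to 5.5 mm past it), both levers still swung back (x of wide_card in the frame of test_frame between 0.027 and 0.0385 m and y of wide_card in the frame of test_frame between -0.004 and 0.004 m and z of wide_card in the frame of test_frame between 0.01 and 0.016 m and value of joint each of lever_left, lever_right above 0.8 rad), for 0.1 s.
2. both levers are closed and the card is fully seated (x of wide_card in the frame of test_frame above 0.0385 m and value of joint each of lever_left, lever_right below 0.12 rad), for 0.1 s.
At the end, for the whole second after the job is handed in: The wide card sits flat in both guides, straight, within 2.5 mm of its fully seated depth in the connector, and both levers are closed to within 0.12 rad; everything is at rest (all of step 2 and y of wide_card in the frame of test_frame between -0.004 and 0.004 m and z of wide_card in the frame of test_frame between 0.01 and 0.016 m and angle between the x axis of wide_card and the x axis of test_frame, either way round below 0.04 rad and angle between wide_card's own z axis and vertical below 0.05 rad and linear speed of wide_card below 0.01 m/s); the robot touches nothing.
It fails at once if the card is forced into the connector (to within 2.5 mm of home) while both levers are still open (x of wide_card in the frame of test_frame above 0.0385 m and z of wide_card in the frame of test_frame below 0.016 m and horizontal distance between wide_card and test_frame below 0.06 m and value of joint each of lever_left, lever_right above 0.8 rad).
It fails at once if the narrow card is shifted by more than 25 mm (distance of narrow_card from where it was at the start of the episode above 0.025 m).
It fails at once if the tape roll or the solder reel is shifted by more than 30 mm (distance of any of tape_roll, solder_reel from where it was at the start of the episode above 0.03 m).
It also fails if it takes over 72 s, if anything falls off the work surface, if the arm or the gripper's body presses on something with over 40 N, if the wrist force passes 120 N, or if a joint passes its speed limit or range.

ROBOT

A 6-joint arm with a two-finger parallel gripper is mounted at the origin on the work surface; the furniture and walls round the work are solid. World frame = base frame: x ahead of the robot, y to its left, z up, the work surface at z = 0. Lengths are in m, angles in rad, forces in N, time in s.
With the tool pointing down it reaches from about 0.25 to 0.725 m from the base axis. Payload 4 kg.
Tool frame: the origin (TCP) lies at the very end of the fingers, on their centre line; the grasp point (between the pads) lies 19 mm behind it; z points along the fingers, y is the line along which they close (so a half turn about z gives the same grasp; the last joint's range is limited). The gripper opens to 85 mm and grips with 20 to 120 N. Pads are 22 mm wide; open, the fingers measure 114 mm over their backs; the gripper's body (76 mm by 85 mm) begins 54 mm behind the grasp point. The pads swing forward as they close: fully open they stand 13 mm farther back than shut.
Start: joints at [1.108, 0.241, 0.005, 1.335, 0, 1.571], TCP at [0.223, 0.447, 0.231] pointing down, gripper open.
Joint ranges: [-2.72, 2.72], [-1.05, 1.87], [-1.09, 1.28], [-1.99, 2.15], [-1.42, 1.44], [-3.14, 3.14]. Speed limits (rad/s): [2.79, 2.79, 3.14, 3.14, 3.14, 3.14].

INTERFACE

Orientations are given as a unit quaternion [x, y, z, w].
In Python, from workcell import bot, vision, workorder gives the robot as it stands.
- The arm moves only by the shell command python3 -m creep 'ROWS' [OPENING]. ROWS is JSON, a list of rows, each a list of 2 entries, a list of its own where there are three numbers: the shift along the tool's x, y, z in mm, then the turn, a rotation vector about the tool's x, y, z in rad. In form: [[[dx, dy, dz], [wx, wy, wz]], ...]. A call has 1 to 12 rows; each row shifts and turns the commanded pose from where the row before left it, along the tool's axes as they then stand; what a row does not reach is not made up. A row lasts 1/8 s, in which the tool goes at most 62.5 mm and 10.7 degrees, less where a joint would pass 70% of its speed; a pose out of reach is approached as far as the arm can. A call is refused whole if a number of a shift passes 62.5 or a number of a turn 0.188, either way. A call with a gripper value outside its range is refused whole. OPENING is the finger opening in mm, from 0 to 85.4, set as the call begins (- or left out, the last holds). The fingers move at their own pace and stop on an object; the grip force is fixed at half the most. Time passes only in rows, so rows that do not move let the fingers close. It gives the time, the measured TCP pose, the force, the opening and the grip force at its end, in the units of the state.
- bot.get_obs(): the state, without advancing time (a new reading comes with each control period).
- vision.camera(name): name is "side" or "top" or "wrist"; returns a dict with "image" (480x640x3 uint8, blue, green, red), "z_map" (480x640 float32, m along the optical axis (not along the pixel's ray), 0 where there is no reading), "K" (3x3 intrinsics, pixels), "k1" (the pictures are not rectified: a ray, as slopes to the right and down, at radius r is drawn at 1 + k1 r^2 times it, then the intrinsics apply), "rvec" (rotation vector, rad) and "tvec" (3), from world to camera coordinates, as OpenCV has them; the wrist camera has in their place "tool_from_camera" (4x4, takes a point from camera to tool coordinates, whose origin is the TCP and whose axes are the flange's). Camera axes: x right, y down, z forward; pixel columns grow to the right and rows downward; lengths in m; the calibration is good to about 2 mm. A picture is of the moment at which its call begins: read the wrist's pose just before it.
- workorder.job_done(): hands the job in; it is judged then, once.
Trained networks look in a picture, given as the dict that the camera call returned (one of the last four; its "shot" number tells which), for a name from the list of things; names that differ only in an ending like _2 or _b are one class to them, and where a whole thing is asked for, a point or a joint stands for the part that bears it (a point fixed in the world has none). Each returns a list of dicts, best first, with "score" (0 to 1); they miss things now and then, are a little off and sometimes report something else, mostly with a low value. They report only what shows in the picture. A call takes as long as a camera call.
- vision.spot_in(picture, query): "position" ([column, row] in pixels, amid what is visible of it).
- vision.place_of(picture, query): "position" ([column, row] in pixels: a listed point, or the origin of a listed thing).
The state is a dict: "clock": time; "joint_pos": joint angles; "joint_vel": joint speeds; "tau": joint torques, N m; "eef_pos": TCP position; "tool_rot": TCP orientation; "ft_force": force on the tool from outside, world axes, zero at the start; "ft_torque": the same for the moment, N m; "grip_width": finger opening in m; "grasp_force": force on a finger pad.
Only numpy, scipy, OpenCV 4.12 (cv2) and the standard library are available. Lean on these libraries where they do the work, as an engineer would, in place of code of your own. Each camera call takes 0.05 s, during which the arm holds its last target. There are 200 camera calls.

## Working session

There is one attempt and no reset: what is moved stays moved. The work goes in short steps, Python scripts to look and compute and a shell command to move; the robot and the scene stay as the last step left them, time stands still between calls to the robot, and variables do not carry over. Pictures are saved under pics/ and viewed, at most 13 in all, crops included, and the job is handed in when it is done.

```bash
mkdir -p pics; ls
cat > h.py <<'E'
import numpy as np, cv2
from scipy.spatial.transform import Rotation as R
from workcell import bot, vision, workorder
def T(p):
    if 'rvec' in p:
        M=np.eye(4);M[:3,:3]=cv2.Rodrigues(np.array(p['rvec'],float))[0];M[:3,3]=np.ravel(p['tvec']);return np.linalg.inv(M)
    o=p['obs'];M=np.eye(4);M[:3,:3]=R.from_quat(o['tool_rot']).as_matrix();M[:3,3]=o['eef_pos'];return M@np.array(p['tool_from_camera'])
def shot(n):
    o=bot.get_obs();p=vision.camera(n);q=dict(p);q['obs']=o;return p,q
def slopes(q,uv):
    K=np.array(q['K']);uv=np.atleast_2d(np.array(uv,float))
    d=np.c_[(uv[:,0]-K[0,2])/K[0,0],(uv[:,1]-K[1,2])/K[1,1]];s=d.copy()
    for _ in range(20): s=d/(1+q['k1']*(s**2).sum(1,keepdims=True))
    return s
def at_z(q,uv,z):
    M=T(q);s=slopes(q,uv);d=np.c_[s,np.ones(len(s))]@M[:3,:3].T
    return M[:3,3]+d*((z-M[2,3])/d[:,2:3])
def cloud(q):
    v,u=np.mgrid[:480,:640];s=slopes(q,np.c_[u.ravel(),v.ravel()]);z=q['z_map'].ravel()[:,None]
    M=T(q);return (np.c_[s*z,z]@M[:3,:3].T+M[:3,3]).reshape(480,640,3)
E
python3 - <<'E'
from h import *
p,q=shot('top');cv2.imwrite('pics/top0.png',p['image']);C=cloud(q)
o=bot.get_obs();print(o['eef_pos'],o['tool_rot'],o['ft_force'])
print(T(q)[:3,3])
H={'test_frame':0,'bay':.013,'touch':.013,'home':.013,'lever_left_pivot':.02,'lever_right_pivot':.02,'lever_left_pad':.037,'lever_right_pad':.037,'wide_card':0,'narrow_card':0,'tape_roll':0,'solder_reel':0}
for n,z in H.items():
    for d in vision.place_of(p,n)[:2]:
        print(n,round(d['score'],2),np.round(d['position']),np.round(at_z(q,d['position'],z)[0],3))
E
```

```text
pics
[0.22294458 0.44683584 0.23042197] [ 2.29339441e-01  9.73345945e-01 -1.01641095e-03 -2.40833057e-04] [-1.25309767  0.17833795  0.21870415]
[0.3332109  0.18729008 0.96373261]
test_frame 0.88 [372. 195.] [0.533 0.113 0.   ]
bay 0.64 [373. 214.] [0.494 0.113 0.013]
touch 0.6 [373. 178.] [0.564 0.11  0.013]
home 0.71 [374. 174.] [0.572 0.109 0.013]
lever_left_pivot 0.82 [349. 212.] [0.498 0.16  0.02 ]
lever_right_pivot 0.9 [401. 203.] [0.511 0.059 0.02 ]
lever_left_pad 0.76 [365. 221.] [0.477 0.131 0.037]
lever_right_pad 0.48 [384. 217.] [0.483 0.095 0.037]
wide_card 0.93 [469. 209.] [ 0.499 -0.074  0.   ]
narrow_card 0.62 [280. 267.] [0.397 0.296 0.   ]
narrow_card 0.41 [348. 210.] [0.504 0.161 0.   ]
tape_roll 0.71 [317. 302.] [0.329 0.226 0.   ]
solder_reel 0.96 [196. 303.] [0.332 0.46  0.   ]
solder_reel 0.24 [277. 266.] [0.399 0.303 0.   ]
```

View pics/top0.png

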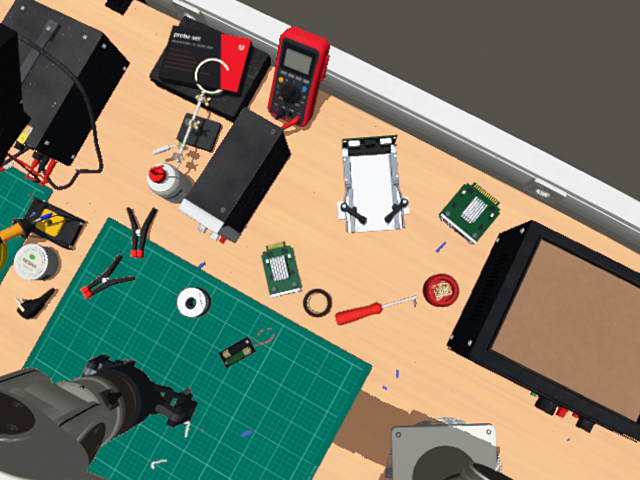

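Run:
```python
from h import *
p,q=shot('top');C=cloud(q)
def rect(m,z,lab):
    n,l,st,c=cv2.connectedComponentsWithStats(m.astype(np.uint8))
    for i in range(1,n):
        if st[i,4]>60:
            P=C[l==i];r=cv2.minAreaRect((P[:,:2]*1000).astype(np.float32));print(lab,st[i,4],np.round(r[0]),np.round(r[1]),round(r[2],1),np.round(P[:,2].mean(),3))
X,Y,Z=C[...,0],C[...,1],C[...,2]
rw=(X>.38)&(X<.62)&(Y>-.17)&(Y<0.03)
rect(rw&(Z>.0265)&(Z<.034),0,'sink_w')
rect(rw&(Z>.018)&(Z<.0265),0,'panel_w')
rf=(X>.4)&(X<.7)&(Y>.02)&(Y<.2)
rect(rf&(Z>.03)&(Z<.04),0,'levers'); rect(rf&(Z>.045)&(Z<.065),0,'backplane')
rect(rf&(Z>.008),0,'frame')
rect(rf&(Z>.015)&(Z<.045),0,'15-45')
print('noise bench',np.median(Z[(X>.25)&(X<.5)&(abs(Z)<.01)]),np.std(Z[(X>.25)&(X<.5)&(abs(Z)<.01)]))
cv2.imwrite('pics/top1.png',cv2.resize(p['image'][130:330,230:510],(800,571),interpolation=cv2.INTER_CUBIC))
```

```text
sink_w 158 [494. -76.] [26. 42.] 47.5 0.031
panel_w 121 [459. -44.] [83.  6.] 47.8 0.023
levers 188 [498.  75.] [17. 57.] 43.0 0.035
levers 191 [495. 151.] [57. 19.] 52.9 0.035
backplane 362 [627. 118.] [ 14. 102.] 2.7 0.052
frame 2314 [548. 114.] [173. 132.] 1.2 0.028
15-45 1422 [548. 113.] [171. 124.] 0.0 0.027
noise bench 0.0015245293158858697 0.00234583673023145
```

View pics/top1.png

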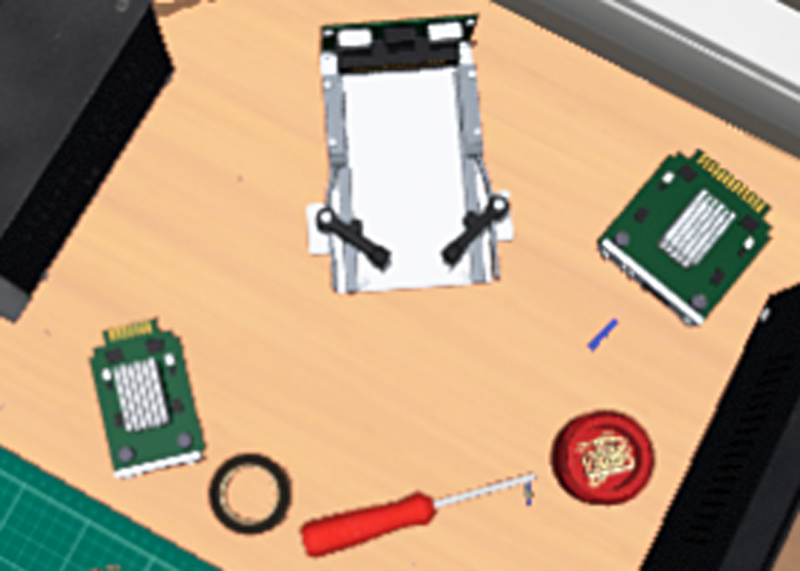

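The pictures show the frame in the middle with both levers partly open, its +x towards the wall. The wide card is on the right at about (469,209), yaw about -42°, and the narrow card is on the left at about (280,267). I'll move over the frame for a closer look with the wrist camera.

```bash
python3 -m creep '[[[-47,-23,0],[0,0,0]],[[-47,-23,0],[0,0,0]],[[-47,-23,0],[0,0,0]],[[-47,-23,0],[0,0,0]],[[-47,-23,0],[0,0,0]],[[-47,-23,0],[0,0,0]],[[-47,-23,0],[0,0,0]],[[-47,-23,0],[0,0,-0.177]],[[0,0,0],[0,0,-0.177]],[[0,0,0],[0,0,-0.177]],[[0,0,0],[0,0,0]],[[0,0,0],[0,0,0]]]' 0
cat > f.py <<'E'
from h import *
p,q=shot('wrist');o=q['obs'];print(np.round(o['eef_pos'],4),np.round(R.from_quat(o['tool_rot']).as_matrix(),3).tolist())
print(np.round(np.array(p['tool_from_camera']),3).tolist())
cv2.imwrite('pics/w0.png',p['image'])
H={'test_frame':0,'bay':.013,'touch':.013,'home':.013,'lever_left_pivot':.02,'lever_right_pivot':.02,'lever_left_pad':.037,'lever_right_pad':.037,'wide_card':0}
for n,z in H.items():
    for d in vision.place_of(p,n)[:1]:
        print(n,round(d['score'],2),np.round(d['position']),np.round(at_z(q,d['position'],z)[0],4))
C=cloud(q);np.save('c.npy',C);print(np.isfinite(C).mean(),np.percentile(C[...,2],[5,50,95]))
E
python3 f.py
```

```text
clock: 2.2
eef_pos: [0.4771, 0.1156, 0.2314]
tool_rot: [-0.032, 0.999, 0.0, 0.0]
ft_force: [-0.1, 0.7, -0.6]
grip_width: -0.0
grasp_force: 0.0
[0.4771 0.1156 0.2314] [[-0.998, -0.064, 0.0], [-0.064, 0.998, 0.0], [-0.0, 0.0, -1.0]]
[[0.0, -0.95, -0.312, 0.08], [1.0, 0.0, -0.001, 0.001], [0.001, -0.312, 0.95, -0.141], [0.0, 0.0, 0.0, 1.0]]
test_frame 0.76 [322. 255.] [0.5331 0.1212 0.    ]
touch 0.6 [315. 290.] [0.5665 0.1157 0.013 ]
home 0.74 [315. 296.] [0.5731 0.1165 0.013 ]
lever_left_pivot 0.87 [374. 237.] [0.5042 0.1685 0.02  ]
lever_right_pivot 0.83 [254. 240.] [0.5149 0.0542 0.02  ]
lever_left_pad 0.87 [341. 215.] [0.4802 0.1342 0.037 ]
lever_right_pad 0.88 [290. 214.] [0.4825 0.0887 0.037 ]
wide_card 0.67 [124. 209.] [ 0.4967 -0.0767  0.    ]
1.0 [-0.07874827  0.00115235  0.30732999]
```

View pics/w0.png

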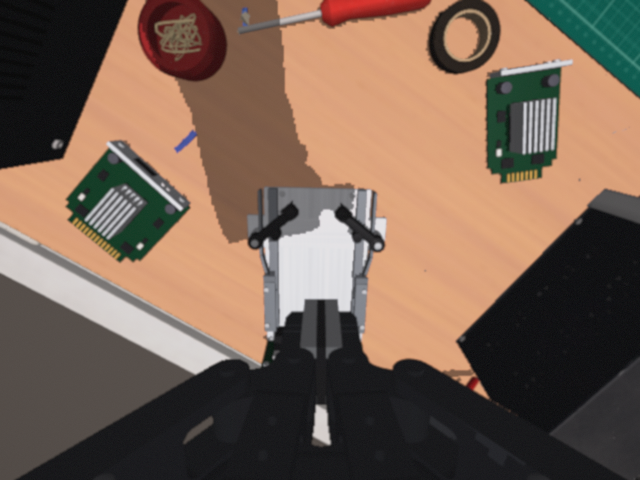

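```bash
cat > ortho.py <<'E'
from h import *
def ortho(q,z,x0,x1,y0,y1,s=.0005):
    M=np.linalg.inv(T(q));ys=np.arange(y1,y0,-s);xs=np.arange(x1,x0,-s)   # up=+x, left=+y
    YY,XX=np.meshgrid(ys,xs);P=np.c_[XX.ravel(),YY.ravel(),np.full(XX.size,z)]@M[:3,:3].T+M[:3,3]
    a=P[:,:2]/P[:,2:];a=a*(1+q['k1']*(a**2).sum(1,keepdims=True));K=np.array(q['K'])
    f=lambda i:(a[:,i]*K[i,i]+K[i,2]).reshape(XX.shape).astype(np.float32)
    return cv2.remap(q['image'],f(0),f(1),cv2.INTER_LINEAR)
E
python3 - <<'E'
from ortho import *
out=[]
B=(.44,.65,.02,.21)
for n in('top','wrist'):
    p,q=shot(n);im=ortho(q,.02,*B)
    ox,oy,yaw=.5325,.1135,np.radians(3)
    c,s=np.cos(yaw),np.sin(yaw)
    def px(x,y):
        X=ox+c*x/1e3-s*y/1e3;Y=oy+s*x/1e3+c*y/1e3
        return (int((B[3]-Y)/.0005),int((B[1]-X)/.0005))
    for a in [((-70,-52),(104,-52)),((-70,52),(104,52)),((-70,-52),(-70,52)),((80,-52),(80,52))]: cv2.line(im,px(*a[0]),px(*a[1]),(0,0,255),1)
    for y in(-57,57): cv2.circle(im,px(-23,y),3,(0,0,255),1)
    out.append(im)
    # yaw from depth: backplane & lips
    C=cloud(q);X,Y,Z=C[...,0],C[...,1],C[...,2]
    m=(X>.59)&(X<.68)&(Y>.05)&(Y<.18)&(Z>.035)&(Z<.07)
    if m.sum()>50:
        P=C[m];k=np.polyfit(P[:,1],P[:,0],1);print(n,m.sum(),'backplane yaw',np.degrees(-np.arctan(k[0])),P.min(0),P.max(0))
cv2.imwrite('pics/o.png',np.hstack(out))
E
```

```text
top 195 backplane yaw 1.072117164965473 [0.61847794 0.12027534 0.0350673 ] [0.63374259 0.16946877 0.0605056 ]
wrist 112 backplane yaw 35.17416082128838 [0.62225474 0.06667082 0.03509973] [0.63413972 0.08274822 0.05181888]
```

View pics/o.png

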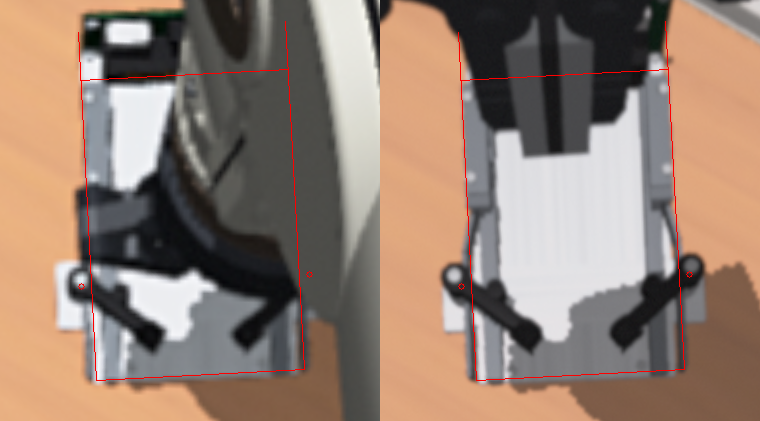

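The rectified view puts the lever hubs at (455,275) and (690,267). That gives a frame origin of about (0.533, 0.114), yaw about 0.033, and both levers at about 0.7 rad. I'll go down between the levers with the fingers closed and sweep the left one back.

```bash
python3 -m creep '[[[-27.5,-3.4,0],[0,0,0.031]],[[0,0,50],[0,0,0]],[[0,0,50],[0,0,0]],[[0,0,50],[0,0,0]],[[0,0,40],[0,0,0]],[[0,0,15],[0,0,0]],[[0,0,0],[0,0,0]]]' 0 && python3 -m creep '[[[12,10,0],[0,0,0]],[[12,10,0],[0,0,0]],[[6,6,0],[0,0,0]],[[5,6,0],[0,0,0]],[[3,5,0],[0,0,0]],[[2,6,0],[0,0,0]],[[0,0,0],[0,0,0]],[[0,0,0],[0,0,0]]]'
```

```text
clock: 3.68
eef_pos: [0.5044, 0.1138, 0.0259]
tool_rot: [-0.017, 1.0, -0.0, -0.001]
ft_force: [0.5, 0.6, 0.5]
grip_width: 0.0003
grasp_force: 0.0
clock: 4.68
eef_pos: [0.4631, 0.1556, 0.0261]
tool_rot: [-0.018, 1.0, 0.0, -0.0]
ft_force: [-0.2, -0.1, -0.1]
grip_width: -0.0001
grasp_force: 0.0
```

```bash
python3 -m creep '[[[-10,-18,0],[0,0,0]],[[-30,-24,0],[0,0,0]],[[0,0,0],[0,0,0]],[[12,-10,0],[0,0,0]],[[12,-10,0],[0,0,0]],[[6,-6,0],[0,0,0]],[[5,-6,0],[0,0,0]],[[3,-5,0],[0,0,0]],[[2,-6,0],[0,0,0]],[[0,0,0],[0,0,0]]]' && python3 -m creep '[[[-10,18,0],[0,0,0]],[[0,0,-50],[0,0,0]],[[0,0,-50],[0,0,0]],[[0,0,-50],[0,0,0]],[[0,0,0],[0,0,0]]]'
cat > look.py <<'E'
import sys
from ortho import *
p,q=shot('wrist');o=q['obs']
g=lambda n,z:at_z(q,vision.place_of(p,n)[0]['position'],z)[0][:2]
yaw=.033;Rf=np.array([[np.cos(yaw),np.sin(yaw)],[-np.sin(yaw),np.cos(yaw)]]);O=np.array([.5327,.114])
for n,z in [('lever_left_pivot',.02),('lever_right_pivot',.02),('lever_left_pad',.037),('lever_right_pad',.037),('touch',.013),('bay',.013)]:
    d=vision.place_of(p,n)
    if d: print(n,round(d[0]['score'],2),np.round(d[0]['position']),'frame',np.round(Rf@(at_z(q,d[0]['position'],z)[0][:2]-O)*1e3,1))
cv2.imwrite('pics/'+sys.argv[1],p['image'])
im=ortho(q,.02,.40,.68,-.02,.25);cv2.imwrite('pics/o'+sys.argv[1],im)
E
python3 look.py a.png
```

```text
clock: 5.92
eef_pos: [0.466, 0.07, 0.0262]
tool_rot: [-0.017, 1.0, -0.0, -0.0]
ft_force: [0.2, 0.9, -0.5]
grip_width: 0.0001
grasp_force: 0.1
clock: 6.55
eef_pos: [0.4796, 0.0906, 0.1809]
tool_rot: [-0.018, 1.0, 0.001, 0.005]
ft_force: [-0.3, 0.3, -0.5]
grip_width: 0.0002
grasp_force: 0.0
lever_left_pivot 0.76 [416. 252.] frame [-25.1  58. ]
lever_right_pivot 0.56 [278. 253.] frame [-24.  -56.3]
lever_left_pad 0.91 [432. 204.] frame [-69.5  62.3]
touch 0.65 [345. 313.] frame [36.   1.5]
bay 0.91 [348. 233.] frame [-38.8   1.5]
```

View pics/oa.png

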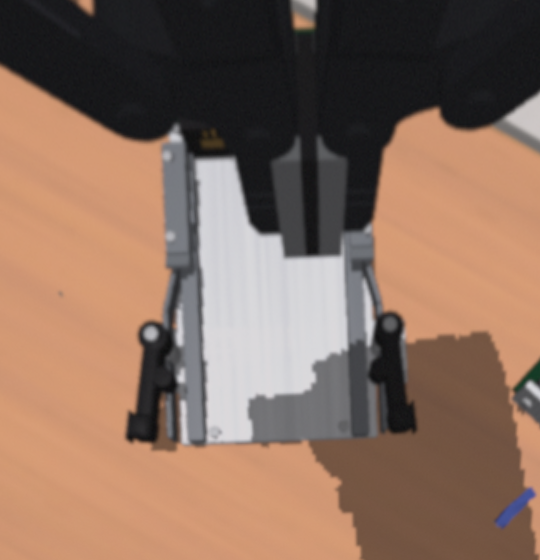

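Both levers are fully back (about 1.7 rad): the left pad is at frame (-69.5, 62) and the right one mirrors it. Next is the wide card.

```bash
python3 -m creep '[[[-2.3,-41.6,0],[0,0,0]],[[-2.3,-41.6,0],[0,0,0]],[[-2.3,-41.6,0],[0,0,0]],[[-2.3,-41.6,0],[0,0,0]],[[0,0,0],[0,0,0.155]],[[0,0,0],[0,0,0.155]],[[0,0,0],[0,0,0.155]],[[0,0,0],[0,0,0.155]],[[0,0,0],[0,0,0.153]],[[0,0,0],[0,0,0]],[[0,0,0],[0,0,0]]]' 55
cat > card.py <<'E'
from h import *
p,q=shot('wrist');o=q['obs'];M=R.from_quat(o['tool_rot']).as_matrix()
print('tcp',o['eef_pos'],'yaw ydir',np.degrees(np.arctan2(M[1,1],M[0,1])))
C=cloud(q);X,Y,Z=C[...,0],C[...,1],C[...,2]
print('bench z',np.median(Z[(abs(X-.495)<.12)&(abs(Y+.075)<.12)&(abs(Z)<.012)]))
rw=np.hypot(X-.495,Y+.075)<.075
for lab,m in (('sink',rw&(Z>.0265)&(Z<.036)),('panel',rw&(Z>.016)&(Z<.0265)),('board',rw&(Z>.002))):
    n,l,st,c=cv2.connectedComponentsWithStats(m.astype(np.uint8))
    for i in range(1,n):
        if st[i,4]>150:
            P=C[l==i];r=cv2.minAreaRect((P[:,:2]*1000).astype(np.float32));print(lab,st[i,4],np.round(r[0],1),np.round(r[1],1),round(r[2],1),np.round(np.median(P[:,2]),4))
for d in vision.place_of(p,'wide_card')[:1]: print(d['score'],d['position'],at_z(q,d['position'],0)[0])
cv2.imwrite('pics/card.png',p['image'])
E
python3 card.py
```

```text
clock: 8.28
eef_pos: [0.4904, -0.0771, 0.1758]
tool_rot: [0.36, 0.933, -0.0, -0.001]
ft_force: [-0.0, 0.5, 0.4]
grip_width: 0.0551
grasp_force: 0.0
tcp [ 0.49038738 -0.07710935  0.17579776] yaw ydir 47.8261936803797
bench z -0.0012758562951961372
sink 152 [ 441.9 -117.6] [ 4.4 23.1] 61.4 0.0318
sink 156 [486.5 -84.6] [ 1.6 42.1] 47.3 0.029
panel 774 [459.5 -43.6] [83.1  5.5] 47.8 0.0223
board 1249 [466.5 -52.1] [86.4 29. ] 47.8 0.0212
board 197 [449.8 -77.6] [15.1 17.6] 85.4 0.0117
board 2049 [497.5 -80. ] [40.4 61. ] 41.3 0.0105
board 5069 [ 440.3 -120. ] [ 9.2 24.8] 46.9 0.1402
board 200 [ 503.3 -117.4] [16.4 19.5] 75.8 0.0029
board 181 [536.4 -78.9] [19.9 14.8] 47.8 0.0028
board 51121 [488.1 -74.5] [130.6  31.9] 47.5 0.2418
0.9 [325.6, 220.5] [ 0.49622984 -0.07665628  0.        ]
```

View pics/card.png

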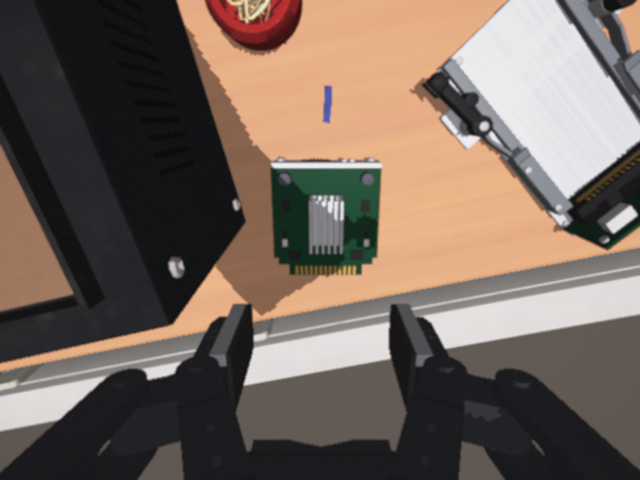

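The picture shows the wide card squarely below the tool: sink at (326,224), panel at (326,164), instrument wall on the left. I'll check the clearance to the instrument before going down.

Run:
```python
from h import *
p,q=shot('top')
P=at_z(q,[[535,222],[450,345],[521,222]],.19);print(P)
C=cloud(q);m=(C[...,2]>.15)&(C[...,2]<.2)&(C[...,1]<-.1)&(C[...,0]>.3);s=np.array([.4942,-.0749])
D=C[m][:,:2]-s;i=np.argmin(np.hypot(*D.T));print(m.sum(),C[m][i],np.hypot(*D[i]),'tool y comp',D[i]@[.672,.741],'x comp',D[i]@[-.741,.672])
```

```text
[[ 0.44326455 -0.1248033   0.19      ]
 [ 0.25898156  0.01848044  0.19      ]
 [ 0.44391194 -0.10275445  0.19      ]]
8003 [ 0.47484275 -0.10019552  0.18621907] 0.03185225620209916 tool y comp -0.03175204887200438 x comp -0.0026548642401718944
```

```bash
python3 -m creep '[[[-1.3,4.2,0],[0,0,0]],[[0,0,40],[0,0,0]],[[0,0,40],[0,0,0]],[[0,0,30],[0,0,0]],[[0,0,25],[0,0,0]],[[0,0,15],[0,0,0]],[[0,0,10],[0,0,0]],[[0,0,6],[0,0,0]],[[0,0,0],[0,0,0]],[[0,0,0],[0,0,0]]]' 45; python3 -c "
from workcell import bot;import numpy as np;o=bot.get_obs();print(np.round(o['tau'],1),np.round(o['joint_pos'],2))"
```

```text
clock: 9.68
eef_pos: [0.4958, -0.0738, 0.0103]
tool_rot: [0.36, 0.933, 0.001, 0.001]
ft_force: [3.3, 5.2, -2.1]
grip_width: 0.0449
grasp_force: 0.0
[ -2.6 -41.3  17.7   0.9  -1.2  -0. ] [-0.15  0.45 -0.32  0.79  0.    0.59]
```

```bash
python3 -m creep '[[[0,-1.5,0],[0,0,0]],[[0,0,0],[0,0,0]],[[0,0,0],[0,0,0]],[[0,0,0],[0,0,0]],[[0,0,0],[0,0,0]]]' 20; python3 -m creep '[[[0,0,-10],[0,0,0]],[[0,0,-40],[0,0,0]],[[0,0,-50],[0,0,0]],[[0,0,0],[0,0,0]],[[0,0,0],[0,0,0]]]'
```

```text
clock: 10.3
eef_pos: [0.4949, -0.0758, 0.0109]
tool_rot: [0.36, 0.933, 0.001, 0.001]
ft_force: [3.3, 2.7, 1.6]
grip_width: 0.0243
grasp_force: 61.1
clock: 10.92
eef_pos: [0.492, -0.0763, 0.1092]
tool_rot: [0.361, 0.933, -0.001, -0.001]
ft_force: [-1.1, -0.3, -2.5]
grip_width: 0.0246
grasp_force: 63.7
```

```bash
python3 -m creep '[[[31.6,35.2,0],[0,0,0]],[[31.6,35.2,0],[0,0,0]],[[31.6,35.2,0],[0,0,0]],[[31.6,35.2,0],[0,0,0]],[[0,0,0],[0,0,-0.1545]],[[0,0,0],[0,0,-0.1545]],[[0,0,0],[0,0,-0.1545]],[[0,0,0],[0,0,-0.1545]],[[0,0,0],[0,0,-0.1545]],[[0,0,0],[0,0,0]],[[0,0,0],[0,0,0]]]'
python3 - <<'E'
from h import *
p,q=shot('wrist');cv2.imwrite('pics/held.png',p['image']);o=q['obs'];M=R.from_quat(o['tool_rot']).as_matrix()
print(o['eef_pos'],np.arctan2(-M[0,1],M[1,1]),M[:,2])
t=o['eef_pos'];C=cloud(q)
for d in vision.place_of(p,'wide_card')[:1]: print(d['score'],d['position'],at_z(q,d['position'],t[2]-.0109)[0])
for n,z in (('lever_left_pivot',.02),('lever_right_pivot',.02),('test_frame',0)):
    for d in vision.place_of(p,n)[:1]: print(n,d['score'],d['position'],at_z(q,d['position'],z)[0])
m=(C[...,2]>t[2])&(C[...,2]<t[2]+.02)&(C[...,0]<t[0]-.03)&(C[...,0]>t[0]-.08)&(abs(C[...,1]-t[1])<.06)
P=C[m];r=cv2.minAreaRect((P[:,:2]*1000).astype(np.float32));print('panel',m.sum(),r,np.median(P[:,2]))
E
```

```text
clock: 12.3
eef_pos: [0.4937, 0.1127, 0.109]
tool_rot: [-0.016, 1.0, -0.0, -0.001]
ft_force: [0.3, -0.3, -1.8]
grip_width: 0.0245
grasp_force: 63.6
[0.49367284 0.11274219 0.10902069] 0.0319661883024989 [-2.72469000e-03 -8.64634270e-04 -9.99995914e-01]
0.61 [319.9, 312.3] [0.49582934 0.11298116 0.09812069]
panel 5639 ((453.3117980957031, 112.01722717285156), (21.36180305480957, 83.75525665283203), 1.9604259729385376) 0.11900404869727862
```

View pics/held.png

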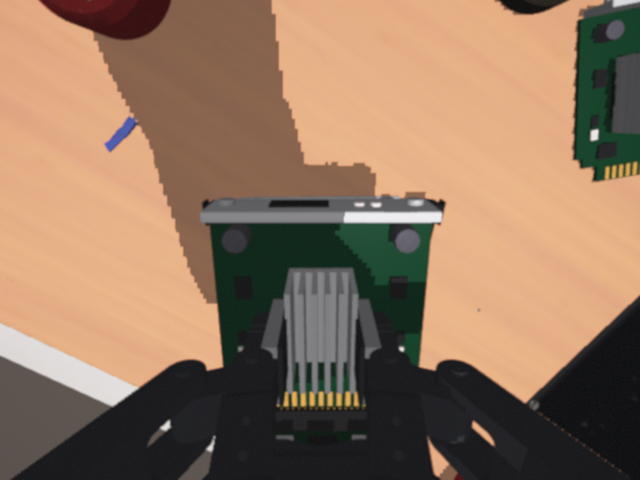

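The card is held level and centred over the bay, with the panel at (322,210), y about 0.113 and yaw about 0.034. I'll lower it now.

```bash
python3 -m creep '[[[0,0,35],[0,0,0]],[[0,0,20],[0,0,0]],[[0,0,12],[0,0,0]],[[0,0,8],[0,0,0]],[[0,0,5],[0,0,0]],[[0,0,4],[0,0,0]],[[0,0,0],[0,0,0]],[[0,0,0],[0,0,0]]]'
```

```text
clock: 13.55
eef_pos: [0.495, 0.1133, 0.0267]
tool_rot: [-0.017, 1.0, 0.0, 0.0]
ft_force: [-0.4, -0.8, -2.1]
grip_width: 0.0245
grasp_force: 63.6
```

```bash
python3 -m creep '[[[0,0,2],[0,0,0]],[[0,0,0.8],[0,0,0]],[[0,0,0],[0,0,0]],[[0,0,0],[0,0,0]]]';python3 -m creep '[[[-8,0,0],[0,0,0]],[[-8,0,0],[0,0,0]],[[-8,0,0],[0,0,0]],[[-8,0,0],[0,0,0]],[[0,0,0],[0,0,0]],[[0,0,0],[0,0,0]]]'
```

```text
clock: 14.05
eef_pos: [0.4949, 0.1132, 0.0239]
tool_rot: [-0.017, 1.0, 0.0, 0.0]
ft_force: [-1.8, -1.7, 2.9]
grip_width: 0.0249
grasp_force: 64.2
clock: 14.8
eef_pos: [0.528, 0.1145, 0.0239]
tool_rot: [-0.017, 1.0, 0.0, 0.001]
ft_force: [0.8, -0.3, 4.0]
grip_width: 0.0245
grasp_force: 64.3
```

```bash
python3 -m creep '[[[-7,0,0],[0,0,0]],[[-7,0,0],[0,0,0]],[[-7,0,0],[0,0,0]],[[-4,0,0],[0,0,0]],[[0,0,0],[0,0,0]],[[0,0,0],[0,0,0]]]'
```

```text
clock: 15.55
eef_pos: [0.5516, 0.1153, 0.0239]
tool_rot: [-0.017, 1.0, 0.0, 0.0]
ft_force: [-0.5, -0.2, 5.9]
grip_width: 0.0246
grasp_force: 64.6
```

```bash
python3 -m creep '[[[-4,0,0],[0,0,0]],[[-3,0,0],[0,0,0]],[[-2,0,0],[0,0,0]],[[0,0,0],[0,0,0]],[[0,0,0],[0,0,0]]]'; python3 -m creep '[[[-1.5,0,0],[0,0,0]],[[0,0,0],[0,0,0]]]'; python3 -m creep '[[[-1.5,0,0],[0,0,0]],[[0,0,0],[0,0,0]]]'
```

```text
clock: 16.18
eef_pos: [0.5601, 0.1155, 0.0239]
tool_rot: [-0.017, 1.0, 0.0, -0.0]
ft_force: [-1.9, -0.5, 6.6]
grip_width: 0.0247
grasp_force: 64.7
clock: 16.42
eef_pos: [0.5614, 0.1156, 0.0239]
tool_rot: [-0.017, 1.0, 0.0, -0.001]
ft_force: [-2.0, 0.4, 7.0]
grip_width: 0.025
grasp_force: 64.7
clock: 16.68
eef_pos: [0.5629, 0.1156, 0.0239]
tool_rot: [-0.017, 1.0, 0.0, -0.001]
ft_force: [-2.0, 0.5, 7.2]
grip_width: 0.0246
grasp_force: 64.7
```

```bash
python3 -m creep '[[[-1,0,0],[0,0,0]],[[0,0,0],[0,0,0]]]'; python3 -m creep '[[[-1,0,0],[0,0,0]],[[0,0,0],[0,0,0]]]'
```

```text
clock: 16.92
eef_pos: [0.563, 0.1156, 0.0239]
tool_rot: [-0.017, 1.0, 0.0, -0.001]
ft_force: [-4.8, -0.6, 8.9]
grip_width: 0.0243
grasp_force: 65.0
clock: 17.18
eef_pos: [0.5631, 0.1156, 0.0239]
tool_rot: [-0.017, 1.0, 0.0, -0.002]
ft_force: [-6.6, 0.3, 10.8]
grip_width: 0.0248
grasp_force: 65.3
```

Contact is felt at the expected touch depth: the TCP stalls at 0.563 while the force rises. I'll release, lift and look.

```bash
python3 -m creep '[[[0,0,0],[0,0,0]],[[0,0,0],[0,0,0]],[[0,0,-20],[0,0,0]],[[0,0,-45],[0,0,0]],[[0,0,-50],[0,0,0]],[[50,0,0],[0,0,0]],[[50,0,0],[0,0,0]],[[0,0,0],[0,0,0]],[[0,0,0],[0,0,0]]]' 40
cat > chk.py <<'E'
from h import *
p,q=shot('wrist');cv2.imwrite('pics/seat.png',p['image']);O=np.array([.533,.1143]);y=.036
Rf=np.array([[np.cos(y),np.sin(y)],[-np.sin(y),np.cos(y)]]);F=lambda w:np.round(Rf@(np.array(w[:2])-O)*1e3,1)
for n,z in (('wide_card',.013),('touch',.013),('lever_left_pivot',.02),('lever_right_pivot',.02),('lever_left_pad',.037),('lever_right_pad',.037)):
    for d in vision.place_of(p,n)[:1]: print(n,round(d['score'],2),np.round(d['position']),F(at_z(q,d['position'],z)[0]))
C=cloud(q);X,Y,Z=C[...,0],C[...,1],C[...,2]
m=(Z>.026)&(Z<.041)&(X>.49)&(X<.56)&(abs(Y-.114)<.041)
n,l,st,c=cv2.connectedComponentsWithStats(m.astype(np.uint8))
for i in range(1,n):
    if st[i,4]>100: P=C[l==i];r=cv2.minAreaRect((P[:,:2]*1000).astype(np.float32));print(st[i,4],F(np.array(r[0])/1e3),np.round(r[1]),round(r[2],2),np.median(P[:,2]))
E
python3 chk.py
```

```text
clock: 18.3
eef_pos: [0.4665, 0.1123, 0.1388]
tool_rot: [-0.017, 1.0, 0.0, 0.001]
ft_force: [0.9, 0.9, 0.2]
grip_width: 0.0398
grasp_force: 0.0
wide_card 0.77 [324. 351.] [32.5  3.3]
lever_left_pivot 0.67 [395. 289.] [-24.6  55.4]
lever_right_pivot 0.92 [241. 289.] [-25.3 -57.7]
lever_left_pad 0.71 [416. 240.] [-68.3  63.5]
lever_right_pad 0.73 [230. 239.] [-69.2 -59. ]
1181 [-12.9   0.4] [16. 74.] 2.38 0.0338954662518752
```

View pics/seat.png

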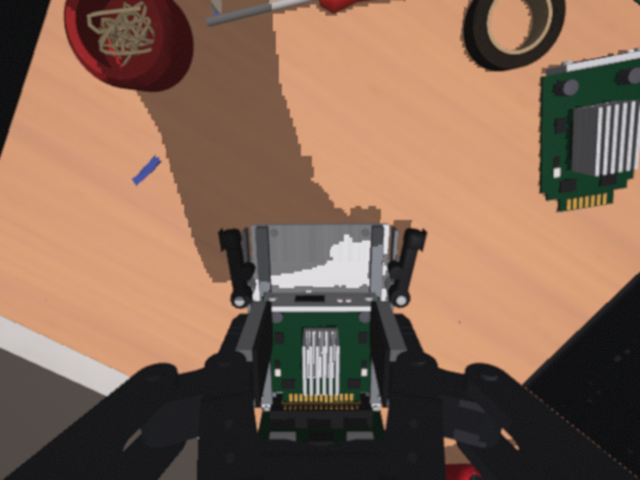

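The card sits at frame x of about 32.5 between the guides, panel at (325,303), with both levers still back. Next I'll swing the left lever in part way, pushing from outside with the fingers shut.

```bash
python3 -m creep '[[[0,47.3,0],[0,0,0]],[[-2.5,47.3,0],[0,0,0]],[[0,0,0],[0,0,0]],[[0,0,45],[0,0,0]],[[0,0,45],[0,0,0]],[[0,0,23],[0,0,0]],[[0,0,0],[0,0,0]]]' 0 && python3 -m creep '[[[-3,-11,0],[0,0,0]],[[7,-14.4,0],[0,0,0]],[[1,-10,0],[0,0,0]],[[0,-8.5,0],[0,0,0]],[[-4,-13.3,0],[0,0,0]],[[-4.6,-8,0],[0,0,0]],[[0,0,0],[0,0,0]],[[0,0,0],[0,0,0]],[[20,0,0],[0,0,0]],[[0,0,0],[0,0,0]]]'
```

```text
clock: 19.52
eef_pos: [0.4631, 0.2051, 0.0235]
tool_rot: [-0.017, 1.0, -0.001, -0.002]
ft_force: [1.2, -0.1, -0.5]
grip_width: 0.0001
grasp_force: 0.0
clock: 20.78
eef_pos: [0.4494, 0.141, 0.0252]
tool_rot: [-0.018, 1.0, -0.0, -0.001]
ft_force: [-0.1, -0.0, -0.4]
grip_width: -0.0001
grasp_force: 0.0
```

```bash
python3 -m creep '[[[0,0,-40],[0,0,0]],[[0,-42,0],[0,0,0]],[[0,-42,0],[0,0,0]],[[-18.6,-41,0],[0,0,0]],[[0,0,0],[0,0,0]],[[0,0,40],[0,0,0]],[[0,0,0],[0,0,0]]]' && python3 -m creep '[[[-3,11,0],[0,0,0]],[[7,14.4,0],[0,0,0]],[[1,10,0],[0,0,0]],[[0,8.5,0],[0,0,0]],[[-4,13.3,0],[0,0,0]],[[-4.6,8,0],[0,0,0]],[[0,0,0],[0,0,0]],[[0,0,0],[0,0,0]],[[22,0,0],[0,0,0]],[[0,0,-60],[0,0,0]],[[0,30,-50],[0,0,0]],[[0,0,0],[0,0,0]]]'; sed -i 's/seat.png/lev.png/' chk.py; python3 chk.py
```

```text
clock: 21.65
eef_pos: [0.471, 0.0173, 0.0234]
tool_rot: [-0.018, 1.0, 0.0, -0.003]
ft_force: [-0.6, 0.9, 0.4]
grip_width: -0.0002
grasp_force: 0.0
clock: 23.15
eef_pos: [0.4556, 0.1131, 0.1399]
tool_rot: [-0.018, 1.0, 0.001, 0.005]
ft_force: [-0.0, -0.8, 0.2]
grip_width: 0.0002
grasp_force: 0.0
wide_card 0.4 [391. 298.] [-23.5  56.5]
touch 0.19 [292. 283.] [-35.9 -19.7]
lever_left_pivot 0.61 [390. 300.] [-24.6  54.8]
lever_right_pivot 0.77 [242. 301.] [-24.1 -56.4]
lever_left_pad 0.89 [345. 278.] [-50.4  19.2]
lever_right_pad 0.87 [292. 283.] [-46.8 -17.8]
848 [-29.5 -29. ] [25. 39.] 69.31 0.03264515016922523
706 [-29.7  32.3] [39. 23.] 28.82 0.03241499335444045
```

View pics/lev.png

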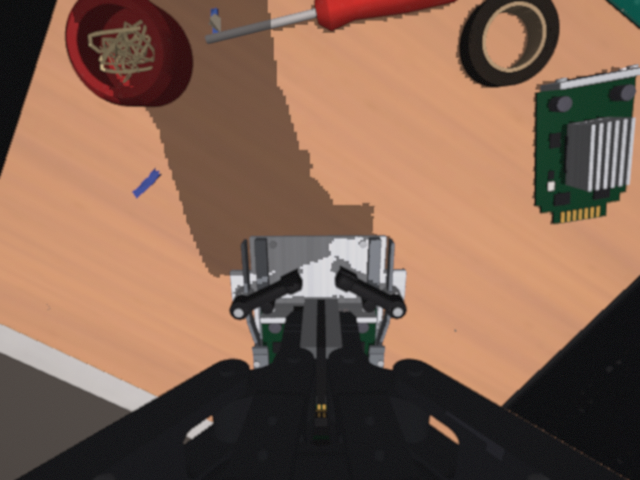

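Both levers are now at about 0.5 rad, with pads at (345,278) and (292,283). I'll press both pads together with the fingers set 18 mm apart.

```bash
python3 -m creep '[[[3,-1.6,0],[0,0,0]],[[0,0,45],[0,0,0]],[[0,0,45],[0,0,0]],[[0,0,26],[0,0,0]],[[0,0,0],[0,0,0]]]' 18 && python3 -m creep '[[[-5,0,0],[0,0,0]],[[-5,0,0],[0,0,0]],[[-5,0,0],[0,0,0]],[[-4,0,0],[0,0,0]],[[-4,0,0],[0,0,0]],[[0,0,0],[0,0,0]],[[0,0,0],[0,0,0]]]' && python3 -m creep '[[[-3,0,0],[0,0,0]],[[-3,0,0],[0,0,0]],[[-3,0,0],[0,0,0]],[[0,0,0],[0,0,0]],[[0,0,0],[0,0,0]]]'
```

```text
clock: 24.12
eef_pos: [0.4465, 0.1088, 0.0174]
tool_rot: [-0.017, 1.0, -0.001, -0.003]
ft_force: [-0.8, -0.5, 1.2]
grip_width: 0.0179
grasp_force: 0.0
clock: 25.0
eef_pos: [0.4719, 0.1104, 0.0194]
tool_rot: [-0.017, 1.0, -0.0, -0.0]
ft_force: [-0.5, 0.5, -0.1]
grip_width: 0.0178
grasp_force: 0.0
clock: 25.62
eef_pos: [0.4756, 0.1096, 0.0181]
tool_rot: [-0.017, 1.0, -0.001, -0.005]
ft_force: [-9.0, -1.8, 5.1]
grip_width: 0.0178
grasp_force: 6.0
```

```bash
python3 -m creep '[[[-4,0,-3],[0,0,0]],[[-4,0,0],[0,0,0]],[[-3,0,0],[0,0,0]],[[0,0,0],[0,0,0]],[[0,0,0],[0,0,0]]]' && python3 -m creep '[[[-3,0,0],[0,0,0]],[[-3,0,0],[0,0,0]],[[0,0,0],[0,0,0]],[[0,0,0],[0,0,0]]]'
```

```text
clock: 26.25
eef_pos: [0.4807, 0.1075, 0.0186]
tool_rot: [-0.017, 1.0, -0.003, -0.011]
ft_force: [-16.4, -5.9, 2.6]
grip_width: 0.0181
grasp_force: 9.9
clock: 26.75
eef_pos: [0.4856, 0.1061, 0.0184]
tool_rot: [-0.016, 1.0, -0.005, -0.012]
ft_force: [-19.3, -10.8, 3.5]
grip_width: 0.0182
grasp_force: 12.9
```

```bash
python3 -m creep '[[[20,0,0],[0,0,0]],[[20,0,0],[0,0,0]],[[0,0,-60],[0,0,0]],[[0,0,-60],[0,0,0]],[[0,0,0],[0,0,0]],[[0,0,0],[0,0,0]]]'; sed -i 's/lev.png/lev2.png/' chk.py; python3 chk.py
```

```text
clock: 27.5
eef_pos: [0.4584, 0.11, 0.1427]
tool_rot: [-0.017, 1.0, 0.0, 0.001]
ft_force: [-0.3, -0.7, -1.2]
grip_width: 0.0182
grasp_force: 0.0
wide_card 0.89 [326. 361.] [37.  3.]
lever_left_pivot 0.76 [399. 295.] [-26.4  57.6]
lever_right_pivot 0.8 [249. 298.] [-24.1 -55.3]
lever_left_pad 0.93 [343. 286.] [-41.8  14.5]
lever_right_pad 0.9 [303. 292.] [-36.5 -13.9]
772 [-30.4  26.6] [39. 18.] 64.84 0.03246809004497411
712 [-29.5 -24.2] [14. 37.] 23.27 0.03250890150150937
537 [-14.   -1.3] [ 6. 32.] 4.4 0.033775278160559696
```

View pics/lev2.png

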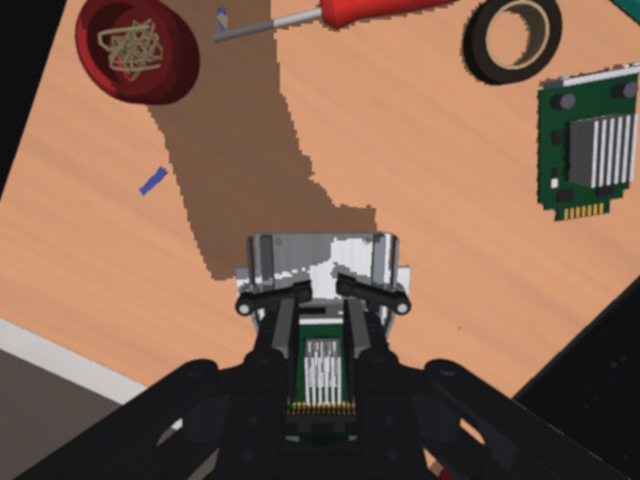

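The left pad is at about 0.4 rad and the right one at about 0.3. Pressing both at once made the tool drift sideways, so I'll press them one at a time with the fingers shut.

```bash
python3 -m creep '[[[0,16.6,0],[0,0,0]],[[0,0,45],[0,0,0]],[[0,0,45],[0,0,0]],[[0,0,24],[0,0,0]],[[0,0,0],[0,0,0]]]' 0 && python3 -m creep '[[[-5,0,0],[0,0,0]],[[-5,0,0],[0,0,0]],[[-5,0,0],[0,0,0]],[[-4,0,0],[0,0,0]],[[0,0,0],[0,0,0]],[[0,0,0],[0,0,0]]]' && python3 -m creep '[[[-3,0,0],[0,0,0]],[[-3,0,0],[0,0,0]],[[-3,0,0],[0,0,0]],[[0,0,0],[0,0,0]],[[0,0,0],[0,0,0]]]'
```

```text
clock: 28.48
eef_pos: [0.4555, 0.1269, 0.0266]
tool_rot: [-0.018, 1.0, -0.0, -0.002]
ft_force: [-0.2, 0.6, -0.0]
grip_width: -0.0
grasp_force: 0.0
clock: 29.22
eef_pos: [0.4764, 0.1271, 0.0285]
tool_rot: [-0.017, 1.0, -0.0, -0.0]
ft_force: [0.4, -0.6, 0.2]
grip_width: -0.0002
grasp_force: 0.0
clock: 29.85
eef_pos: [0.4827, 0.1269, 0.0277]
tool_rot: [-0.017, 1.0, -0.0, -0.003]
ft_force: [-6.9, -0.9, 2.7]
grip_width: -0.0001
grasp_force: 3.0
```

```bash
python3 -m creep '[[[-3,0,0],[0,0,0]],[[-3,0,0],[0,0,0]],[[-3,0,0],[0,0,0]],[[0,0,0],[0,0,0]],[[0,0,0],[0,0,0]]]' && python3 -m creep '[[[-3,0,0],[0,0,0]],[[-3,0,0],[0,0,0]],[[0,0,0],[0,0,0]],[[0,0,0],[0,0,0]]]'
```

```text
clock: 30.48
eef_pos: [0.4885, 0.1261, 0.0266]
tool_rot: [-0.017, 1.0, -0.002, -0.006]
ft_force: [-10.7, -4.0, 3.1]
grip_width: 0.0003
grasp_force: 5.3
clock: 30.98
eef_pos: [0.4925, 0.126, 0.0261]
tool_rot: [-0.017, 1.0, -0.002, -0.008]
ft_force: [-13.5, -3.4, 4.7]
grip_width: -0.0002
grasp_force: 7.0
```

Now frame x is about -40. I'll switch to the right lever and then alternate.

```bash
python3 -m creep '[[[30,0,0],[0,0,0]],[[0,-29,0],[0,0,0]],[[0,0,0],[0,0,0]],[[0,0,0],[0,0,0]]]' && python3 -m creep '[[[-5,0,0],[0,0,0]],[[-5,0,0],[0,0,0]],[[-5,0,0],[0,0,0]],[[-5,0,0],[0,0,0]],[[-4,0,0],[0,0,0]],[[0,0,0],[0,0,0]],[[0,0,0],[0,0,0]]]' && python3 -m creep '[[[-3,0,0],[0,0,0]],[[-3,0,0],[0,0,0]],[[-3,0,0],[0,0,0]],[[0,0,0],[0,0,0]],[[0,0,0],[0,0,0]]]'
```

```text
clock: 31.48
eef_pos: [0.4725, 0.0984, 0.0288]
tool_rot: [-0.017, 1.0, 0.0, 0.001]
ft_force: [-0.2, 0.0, 0.1]
grip_width: 0.0002
grasp_force: 0.0
clock: 32.35
eef_pos: [0.4922, 0.0988, 0.0275]
tool_rot: [-0.017, 1.0, 0.0, -0.003]
ft_force: [-6.0, 2.5, 1.2]
grip_width: 0.0003
grasp_force: 3.3
clock: 32.98
eef_pos: [0.4939, 0.0985, 0.0258]
tool_rot: [-0.018, 1.0, -0.0, -0.01]
ft_force: [-18.4, 0.5, 8.1]
grip_width: 0.0001
grasp_force: 9.5
```

```bash
python3 -m creep '[[[-3,0,0],[0,0,0]],[[-3,0,0],[0,0,0]],[[0,0,0],[0,0,0]],[[0,0,0],[0,0,0]]]' && python3 -m creep '[[[-3,0,0],[0,0,0]],[[-2,0,0],[0,0,0]],[[0,0,0],[0,0,0]],[[0,0,0],[0,0,0]]]'
```

```text
clock: 33.48
eef_pos: [0.4942, 0.0982, 0.0245]
tool_rot: [-0.018, 1.0, -0.001, -0.016]
ft_force: [-28.6, 0.1, 12.8]
grip_width: 0.0002
grasp_force: 14.4
clock: 33.98
eef_pos: [0.4945, 0.0981, 0.0235]
tool_rot: [-0.018, 1.0, -0.001, -0.02]
ft_force: [-34.8, 0.3, 16.2]
grip_width: -0.0003
grasp_force: 18.5
```

```bash
python3 -m creep '[[[35,0,0],[0,0,0]],[[0,29,0],[0,0,0]],[[0,0,0],[0,0,0]],[[0,0,0],[0,0,0]]]' && python3 -m creep '[[[-5,0,0],[0,0,0]],[[-5,0,0],[0,0,0]],[[-5,0,0],[0,0,0]],[[-5,0,0],[0,0,0]],[[-4,0,0],[0,0,0]],[[0,0,0],[0,0,0]],[[0,0,0],[0,0,0]]]' && python3 -m creep '[[[-4,0,0],[0,0,0]],[[-4,0,0],[0,0,0]],[[-4,0,0],[0,0,0]],[[0,0,0],[0,0,0]],[[0,0,0],[0,0,0]]]'
```

```text
clock: 34.48
eef_pos: [0.4803, 0.1271, 0.0287]
tool_rot: [-0.017, 1.0, -0.0, 0.001]
ft_force: [0.2, 0.3, 0.3]
grip_width: 0.0001
grasp_force: 0.0
clock: 35.35
eef_pos: [0.4928, 0.1267, 0.0257]
tool_rot: [-0.018, 1.0, -0.001, -0.011]
ft_force: [-18.7, -0.1, 7.4]
grip_width: -0.0002
grasp_force: 9.5
clock: 35.98
eef_pos: [0.4935, 0.1262, 0.0231]
tool_rot: [-0.018, 1.0, -0.001, -0.022]
ft_force: [-38.0, -0.5, 15.8]
grip_width: 0.0001
grasp_force: 19.2
```

Both levers stall at frame x of about -40, which is the closed position (-23-6-11). I'll retreat and check.

```bash
python3 -m creep '[[[40,0,0],[0,0,0]],[[10,-10,-50],[0,0,0]],[[0,0,-60],[0,0,0]],[[0,0,0],[0,0,0]],[[0,0,0],[0,0,0]]]' 0; sed -i 's/lev2.png/end.png/' chk.py; python3 chk.py
python3 - <<'E'
import cv2;i=cv2.imread('pics/end.png');cv2.imwrite('pics/endc.png',cv2.resize(i[210:410,190:450],(780,600),interpolation=cv2.INTER_CUBIC))
E
```

```text
clock: 36.6
eef_pos: [0.4663, 0.1167, 0.1387]
tool_rot: [-0.017, 1.0, 0.0, 0.001]
ft_force: [0.3, -0.3, -0.3]
grip_width: -0.0004
grasp_force: 0.0
lever_left_pivot 0.7 [389. 290.] [-23.8  55.8]
lever_right_pivot 0.9 [236. 294.] [-21.5 -57.1]
lever_left_pad 0.8 [334. 297.] [-26.6  14.7]
lever_right_pad 0.63 [297. 298.] [-26.1 -11.5]
1222 [-14.8 -23.9] [34. 34.] 89.96 0.032518823057782933
968 [-18.9  23.5] [37. 22.] 85.05 0.032286020783229966
```

View pics/endc.png

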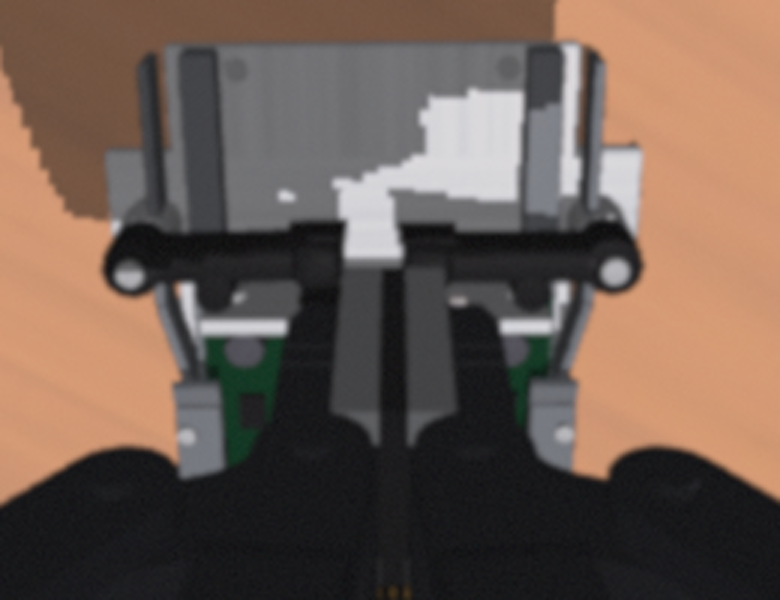

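The view shows both handles straight across, with the card behind them. One last measurement from a retreated pose, then I hand in.

```bash
python3 -m creep '[[[50,0,-20],[0,0,0]],[[50,0,-20],[0,0,0]],[[30,0,-20],[0,0,0]],[[0,0,0],[0,0,0]],[[0,0,0],[0,0,0]]]'; sed -i "s/end.png/end2.png/;s/pad',.037/pad',.0285/g" chk.py; sed "s/shot('wrist')/shot('top')/;s/end2/end3/" chk.py > chk2.py; python3 chk.py; echo; python3 chk2.py
```

```text
clock: 37.58
eef_pos: [0.3366, 0.1125, 0.1983]
tool_rot: [-0.017, 1.0, 0.0, 0.0]
ft_force: [-0.3, -0.6, -0.1]
grip_width: -0.0001
grasp_force: 0.0
wide_card 0.89 [318. 432.] [42.1  2.5]
touch 0.21 [448. 202.] [-205.4  115.6]

wide_card 0.65 [370. 174.] [39.1  1.7]
lever_left_pivot 0.76 [349. 209.] [-28.5  46.7]
lever_right_pivot 0.63 [402. 203.] [-24.1 -56. ]
lever_left_pad 0.65 [364. 207.] [-27.6  17.2]
lever_right_pad 0.53 [379. 206.] [-27.  -10.7]
401 [-20.1   0.2] [25. 82.] 1.4 0.035061906832501544
```

```bash
python3 -c "
from workcell import workorder;print(workorder.job_done())"
```

```text
the job is handed in; nothing more can be done
None
```

I fitted the wide card, closed both levers until they would go no further, and handed the job in. My last camera measurements put the card at about its fully seated depth (39 to 42 mm, target 41 mm), but no verdict came back.

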